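# Unbolt the stop-tap cover, park the bolt and slide the cover home

## Robot

A 6-joint arm with a two-finger parallel gripper is mounted at the origin on the work surface. World frame = base frame: x ahead of the robot, y to its left, z up, the work surface at z = 0. Lengths are in m, angles in degrees, forces in N, time in s.
With the tool pointing down it reaches from about 0.375 to 0.9 m from the base axis. Payload 3.1 kg.
Tool frame: the origin (TCP) lies at the very end of the fingers, on their centre line; the grasp point (between the pads) lies 19 mm behind it; z points along the fingers, y is the line along which they close (so a half turn about z gives the same grasp; the last joint's range is limited). The gripper opens to 87 mm and grips with 3 to 60 N. Pads are 19 mm wide; open, the fingers measure 117 mm over their backs; the gripper's body (75 mm by 190 mm) begins 51 mm behind the grasp point.
Start: joints at [54.288, 30.224, 82.088, -0, 67.689, -10.227], TCP at [0.269, 0.564, 0.223] pointing down, gripper open.
Joint ranges: [-176.69, 176.69], [-43.24, 126.21], [12.49, 139.97], [-82, 262], [0, 151.66], [-163.58, 163.58]. Speed limits (degrees/s): [159.86, 159.86, 180, 180, 180, 180].

## Interface

Orientations are given as a 3x3 rotation matrix whose columns are the frame's x, y, z axes.
In Python, from rig import * gives the robot as it stands.
- The arm moves only by the tool jog_arm, never from a script. Its arguments are lists of equal length, an entry for each row: "delta_pos": the shift along the world's x, y, z in cm, a list of three; "turn": the turn about the world's z in degrees; "grip": the closure, from 0 (fully open) to 1 (shut). In form: {"delta_pos": [[x, y, z], ...], "turn": [turn, ...], "grip": [grip, ...]}. A call has 1 to 12 rows; each row is the pose to reach, as a shift and turn from the pose commanded when the call began; what a row does not reach only later rows make up. A row lasts 1/8 s, in which the tool goes at most 62.5 mm and 10.7 degrees, less where a joint would pass 70% of its speed; a pose out of reach is approached as far as the arm can. A call with a gripper value outside its range is refused whole. The fingers move at their own pace and stop on an object; the grip force is fixed at half the most. Time passes only in rows, so rows that repeat a pose let the fingers close. It gives the time, the measured TCP pose, the force, the opening and the grip force at its end, in the units of the state.
- read_state(): the state, without advancing time (a new reading comes with each control period).
- capture(name): name is "scene" or "top" or "wrist"; returns a dict with "color" (384x512x3 uint8, blue, green, red), "fovy" (degrees; the focal length in pixels is half the picture's height over the tangent of half this angle, whatever the lens; pixels are square), "cx", "cy" (the principal point, pixels), "camera_from_world" (4x4, takes a point from world to camera coordinates). Camera axes: x right, y up, looking along -z (the intrinsics and any distortion apply to the point x, -y, -z); pixel columns grow to the right and rows downward; lengths in m; the calibration is good to about 2 mm. The wrist camera is an equidistant fisheye: a pixel r from the principal point sees the ray r / f radians off the axis. A picture is of the moment at which its call begins. There is no depth.
- hand_in(): hands the job in; it is judged then, once.
The state is a dict: "time_s": time; "joint_positions": joint angles; "qvel": joint speeds; "tau": joint torques, N m; "position": TCP position; "tcp_rot": TCP orientation; "force": force on the tool from outside, world axes, zero at the start; "moment": the same for the moment, N m; "opening": opening from 0.0 (shut) to 1.0 (fully open); "grasp_force": force on a finger pad.
Only numpy, scipy, OpenCV 4.12 (cv2) and the standard library are available. Lean on these libraries where they do the work, as an engineer would, in place of code of your own. Each camera call takes 0.05 s, during which the arm holds its last target. There are 200 camera calls.

## Task

The plywood cover of the boxed-in stop tap is bolted back open: draw the tower bolt right out of the cover's staple and park it drawn, with its knob dropped down into the rear side notch of the barrel. Then slide the cover along its runners, without lifting it off the boxing, until it drops flush into the rebate over the tap. Leave the bolt parked, and do not knock over or shift the things standing on the boxing.

Things in the scene. Friction and masses are not known exactly. Their poses are not given: they have to be found in the camera images.
- boxing: Fixed white-painted boxing round a water stop tap. Origin on the table surface; in its own frame ('boxing frame', mm, used below) it spans x -140..140, y -205..255, z 0..70: a flat deck at z = 70 with the rebate at the -y end, the cover's track to +y of it, and the bolt on the +x side of the track. It is turned up to 0.35 rad.
- rebate (a point): Centre, at deck level, of the rectangular rebate in the deck: x -118..8, y -149..-2 (boxing frame), 9 mm deep, its floor a ledge 14 mm wide round the open tap hole. It is 7 mm longer and 6 mm wider than the cover, which lies flush in it (cover origin then at about (-55, -76, 61)).
- runners (a point): Point on the deck in the middle of the cover's track. Two pine runners 8 mm wide and 6 mm high stand along x -126..-118 and x 8..16, from y -149 to 175 (boxing frame); the 126 mm wide track between them leads straight to -y into the rebate.
- barrel (a point): Middle of the fixed steel bolt barrel, on the rod's axis: y = 85, z = 92. Barrel x 30..122, 26 mm wide in y, flat top at z = 105; its foot 44 mm wide up to z = 84. A slot 13 mm wide along its top lets the knob's stem stand upright and slide along x between the two notches.
- lock_notch (a point): Rod axis at the front notch (52, 85, 92). Each notch is 15 mm long in x, at an end of the slot, cut through top and wall on the -y side only: there the stem leans about 50 degrees from upright towards -y and rests, which stops it sliding. Raised a little past upright it stays, leaning 8 to 12 degrees to +y on the slot lip, free to slide.
- park_notch (a point): Rod axis at the rear notch (97, 85, 92), x 89.5..104.5. The slot ends there: the stem stops at x = 100, still in line with the notch; pushed over to -y past upright, it falls into it.
- bolt: Captive steel bolt, oiled: rod 16 mm thick, 132 long; stem 9 mm thick; ball knob 20 mm. Origin on the rod axis at the stem; own x along the rod (nose to -x), own z along the stem to the knob, 46 mm out. At the start the stem leans in the front notch (origin x about 52) and the nose is through the staple. Draw it 45 mm to +x. It slides with a few newtons.
- bolt_knob (a point): Centre of the bolt's 20 mm ball knob. Boxing frame: at the start about (52, 50, 120) mm; stem upright: y = 85, z = 138; parked in the rear notch: about (94 to 100, 50, 120).
- bolt_nose (a point): Tip of the bolt's rod, 74 mm from the stem. Boxing frame: x = -22 at the start, 23 to 26 when drawn and parked.
- cover: Loose plywood cover, 120 (x) x 140 (y) x 9 mm, 0.15 to 0.3 kg, flat on the deck between the runners (3 mm to spare a side), axes as the boxing's. Origin at the centre of its underside, at the start (-55, 85, 70). Slid to -y its nose tips into the rebate first; its +y edge drops last, when past y = -2, and is at y = -9 against the end wall.
- cover_pull (a point): Middle of the outer (+y) face of the pine pull batten on the cover's +y edge: 90 mm long (x), 18 mm wide (y), from 9 to 25 mm above the cover's underside; its outer face is flush with the cover's +y edge, 70 mm from the cover's origin. The cover can be pushed to -y here.
- cover_staple (a point): Centre of the bore of the steel staple on the cover, which the bolt's nose passes through along x. Staple: 16 mm long (x), 28 mm wide (y), top 37 mm above the cover's underside, bore 20 mm wide.
- torch: Bystander: steel torch standing on its head on the deck, 150 mm tall, 45 mm diameter at the foot, 36 above. Origin at the centre of its underside.
- mug: Bystander: white ceramic mug of clothes pegs standing on the deck, 84 mm diameter, 95 mm tall, pegs up to 115 mm; handle reaches 73 mm from the axis on its own +y side. Origin at the centre of its underside.
- polish: Bystander: polish bottle standing on the deck, 56 mm diameter, 185 mm tall. Origin at the centre of its underside. Torch, mug and bottle stand in three places that are swapped about: two beside the rebate, one on the bolt's +y side.
- spanner: Bystander: spanner 150 mm long lying along x on the deck behind the cover (to its +y), 8 mm thick, at most 38 mm wide across its head; it lies between y 210 and 257 in the boxing frame. Origin at the middle of its underside.
Not all that is in view belongs to the job. Leave any black, green or yellow look-alike of the bolt alone.

How it is judged:
By the outcome, as a careful person would: the job done as asked, in the order asked, and still so for the second after the job is handed in, with the robot touching nothing.
It also fails if it takes over 61 s, if anything falls off the work surface, if the arm or the gripper's body presses on something with over 40 N, if the wrist force passes 120 N, or if a joint passes its speed limit or range.

## Working session

There is one attempt and no reset: what is moved stays moved. The work goes in short steps, Python scripts to look and compute and a tool call to move; the robot and the scene stay as the last step left them, time stands still between calls to the robot, and variables do not carry over. Pictures are saved under pics/ and viewed, at most 10 in all, crops included, and the job is handed in when it is done.

Besides the shell and the picture viewer there is one more tool, called as name(argument=value, ...), one argument or row to a line, values as JSON. jog_arm: Moves the arm, as the interface text tells. Its arguments: {"type":"object","properties":{"delta_pos":{"type":"array"},"turn":{"type":"array"},"grip":{"type":"array"}},"required":["delta_pos","turn","grip"]}

```bash
mkdir -p pics; cat > h.py <<'E'
from rig import *
import numpy as np, cv2
def snap(n,f):
    d=capture(n); cv2.imwrite('pics/'+f+'.png',d['color']); np.save('pics/'+f+'.npy',d,allow_pickle=True); return d
def ld(f): return np.load('pics/'+f+'.npy',allow_pickle=True).item()
def ray(d,u,v,fish=False):
    f=192/np.tan(np.radians(d['fovy']/2)); x=(u-d['cx'])/f; y=(v-d['cy'])/f
    if fish:
        r=np.hypot(x,y); s=np.sin(r)/max(r,1e-9); c=np.array([x*s,-y*s,-np.cos(r)])
    else: c=np.array([x,-y,-1.])
    T=np.array(d['camera_from_world']); R=T[:3,:3]; o=-R.T@T[:3,3]; w=R.T@c
    return o,w/np.linalg.norm(w)
def onz(d,u,v,z,fish=False):
    o,w=ray(d,u,v,fish); return o+w*(z-o[2])/w[2]
def tri(a,b):
    (o,w),(p,q)=a,b
    s=np.linalg.lstsq(np.c_[w,-q],p-o,rcond=None)[0]; A=o+w*s[0]; B=p+q*s[1]
    return (A+B)/2,np.linalg.norm(A-B)
def proj(d,P):
    T=np.array(d['camera_from_world']); c=T[:3,:3]@P+T[:3,3]; f=192/np.tan(np.radians(d['fovy']/2))
    return d['cx']+f*c[0]/-c[2], d['cy']-f*c[1]/-c[2]
E
python3 - <<'E'
from h import *
a=[snap(n,n+'0') for n in('scene','top','wrist')]
for d in a: print(d['fovy'],d['cx'],d['cy'],np.round(np.linalg.inv(d['camera_from_world'])[:3,3],3), [k for k in d])
cv2.imwrite('pics/st.png',cv2.resize(np.hstack([a[0]['color'],a[1]['color']]),(800,300)))
print(read_state())
E
```

```text
47.534449183461206 256.3840947064522 194.7668217055681 [0.868 0.474 1.045] ['color', 'fovy', 'cx', 'cy', 'camera_from_world']
43.84830498504339 248.74190582451462 191.2072597106503 [0.171 0.042 1.297] ['color', 'fovy', 'cx', 'cy', 'camera_from_world']
65.70646984690485 259.14122562952036 186.03371607924598 [0.199 0.597 0.384] ['color', 'fovy', 'cx', 'cy', 'camera_from_world']
{'time_s': 0.15, 'joint_positions': array([ 5.42869014e+01,  3.02665083e+01,  8.21399399e+01, -9.42599187e-06,
        6.76905910e+01, -1.02282982e+01]), 'qvel': array([ 0.03260334, -0.1553929 , -0.25494406, -0.00173477,  0.06274341,
        0.00833351]), 'tau': array([ 8.39011045e-04, -4.40430415e+01, -1.76842636e+01,  6.33993954e-02,
        5.51606866e-02, -8.73412523e-05]), 'position': array([0.26856437, 0.56372397, 0.22179652]), 'tcp_rot': array([[-9.02699338e-01,  4.30270761e-01, -9.88506840e-04],
       [ 4.30271792e-01,  9.02698341e-01, -1.37525013e-03],
       [ 3.00593563e-04, -1.66676399e-03, -9.99998566e-01]]), 'force': array([ 0.87106071, -0.6122494 ,  1.30153957]), 'moment': array([-0.02267191,  0.01040289,  0.00901669]), 'grasp_force': 0.0, 'opening': 0.9966129489219857}
```

View pics/top0.png

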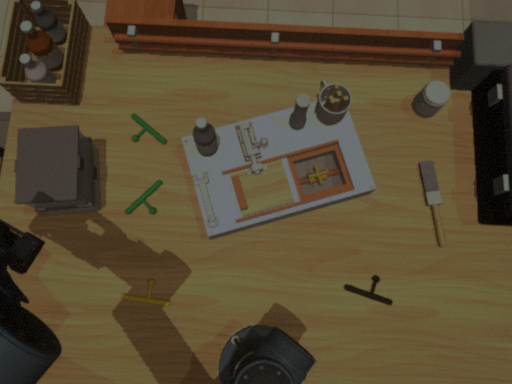

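View pics/scene0.png

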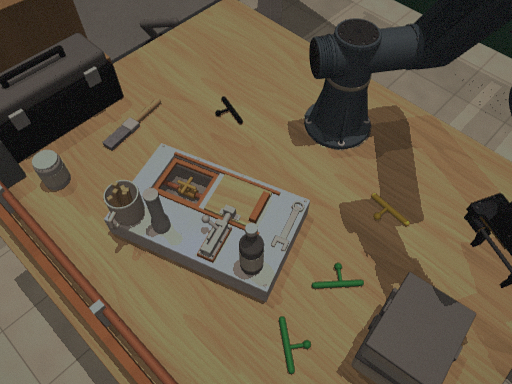

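The top view shows the boxing at about (183..373, 100..232): rebate at (320,172), cover (262,190), silver bolt (250,148) with its knob near (264,142), bottle (205,138), torch (300,112), mug (333,100) and spanner (205,200).

Things that could be taken for the bolt (top-view pixels) are silver on the boxing (250,148), green (150,128), green (145,197), yellow (147,298) and black (368,293). I choose the silver one on the boxing.

```bash
python3 - <<'E'
from h import *
a=ld('scene0');b=ld('top0')
ca=cv2.resize(a['color'][185:285,170:300],None,fx=4.5,fy=4.5,interpolation=cv2.INTER_CUBIC)[:, :400*2]
cb=cv2.resize(b['color'][90:240,175:380],None,fx=3.9,fy=3.9,interpolation=cv2.INTER_CUBIC)
g=lambda x:np.clip(x.astype(float)*1.5,0,255).astype('uint8')
cv2.imwrite('pics/ca.png',g(ca));cv2.imwrite('pics/cb.png',g(cb))
for u,v in [(183,145),(350,100),(373,188),(208,232)]: print(np.round(onz(b,u,v,.07),3))
for u,v in [(160,147),(308,205),(265,290)]: print(np.round(onz(a,u,v,.07),3))
E
```

```text
[0.566 0.233 0.07 ]
[ 0.719 -0.216  0.07 ]
[ 0.473 -0.278  0.07 ]
[0.334 0.15  0.07 ]
[ 0.484 -0.274  0.07 ]
[0.337 0.157 0.07 ]
[0.585 0.236 0.07 ]
```

View pics/ca.png

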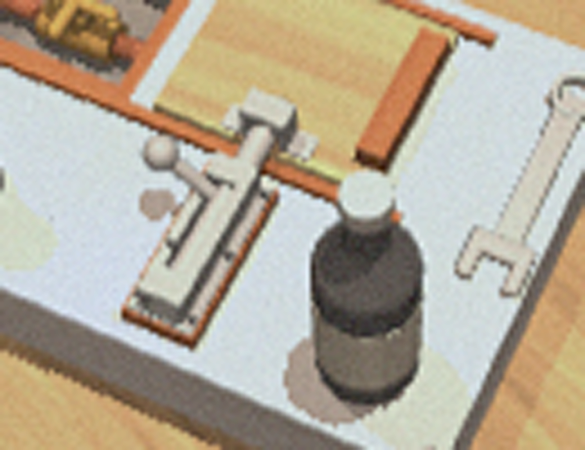

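View pics/cb.png

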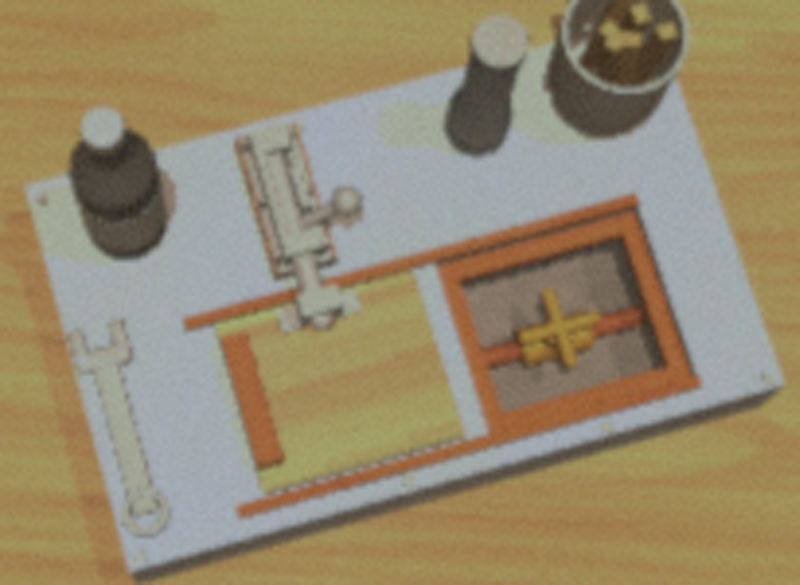

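```bash
cat >> h.py <<'E'
A=lambda x,y:((x+.5)/4.5-.5+170,(y+.5)/4.5-.5+185)
B=lambda x,y:((x+.5)/3.9-.5+175,(y+.5)/3.9-.5+90)
E
python3 - <<'E'
from h import *
a=ld('scene0');b=ld('top0')
pr=lambda n,p:print(n,np.round(p[0]*1000,1),'gap',round(p[1]*1000,1))
knob=tri(ray(a,*A(160,153)),ray(b,*B(347,202)));pr('knob',knob)
b1=tri(ray(a,*A(455,40)),ray(b,*B(258,468)));pr('batten-x',b1)
b2=tri(ray(a,*A(375,170)),ray(b,*B(222,336)));pr('batten+x',b2)
sp=tri(ray(a,*A(193,320)),ray(b,*B(240,135)));
# deck corners, (top) at z .07
C=np.array([onz(b,*B(*p),.07)[:2] for p in [(27,187),(133,570),(783,383)]]+[onz(a,160,147,.07)[:2],onz(a,308,205,.07)[:2]])*1000
M=np.array([(140,255),(-140,255),(-140,-205),(-140,-205),(-140,255)],float)
mc,Mc=C.mean(0),M.mean(0)
U,S,V=np.linalg.svd((M-Mc).T@(C-mc)); R=(U@np.diag([1,np.linalg.det(U@V)])@V).T
t=mc-R@Mc; print('yaw',np.degrees(np.arctan2(R[1,0],R[0,0])),'t',t)
print('resid',np.round(M@R.T+t-C,1).tolist())
for n,p in(('knob',knob),('b-x',b1),('b+x',b2)): print(n,np.round(R.T@(p[0][:2]*1000-t),1),p[0][2])
W=lambda x,y:np.round(R@[x,y]+t,1)
print('pred knob',W(52,50),'up',W(52,85),'rear',W(97,50),'pull',W(-55,155),'reb',W(-55,-76))
for n,u,v,z in(('bottle cap',103,125,.255),('torch',499,40,.22),('mug',627,40,.165)): 
  p=onz(b,*B(u,v),z)[:2]*1000; print(n,p,np.round(R.T@(p-t)))
s=read_state(); print(s['position'],np.degrees(np.arctan2(s['tcp_rot'][1,1],s['tcp_rot'][0,1])))
E
```

```text
knob [569.7  18.2 120.3] gap 1.3
batten-x [391.5  69.7  92.6] gap 4.9
batten+x [482.5  96.8  87.5] gap 0.1
yaw 19.127716878433688 t [543.68680755 -42.59311086]
resid [[5.8, 5.5], [3.5, 5.4], [4.9, 2.1], [-5.0, -8.2], [-9.3, -4.8]]
knob [44.5 48.9] 0.12032972419563531
b-x [-107.  156.] 0.09256574438396897
b+x [-12.1 151.7] 0.08748721331464365
pred knob [576.4  21.7] up [565.   54.8] rear [618.9  36.4] pull [440.9  85.8] reb [ 516.6 -132.4]
bottle cap [564.85315833 167.11233992] [ 89. 191.]
torch [646.5926696  -70.00797428] [ 88. -60.]
mug [ 675.23644353 -159.18074378] [  86. -153.]
[0.26856437 0.56372397 0.22179652] 64.51521751621188
```

jog_arm(
  delta_pos=[
    [0, 0, 5],
    [0, 0, 8],
    [30, -54.5, 8],
    [30, -54.5, 8],
    [30, -54.5, 8],
    [30, -54.5, 8],
    [30, -54.5, 8],
    [30, -54.5, 8],
    [30, -54.5, 8],
    [30, -54.5, 8],
    [30, -54.5, 8],
    [30, -54.5, 8],
  ],
  turn=[0, 0, -10, -20, -30, -35, -35, -35, -35, -35, -35, -35],
  grip=[0, 0, 0, 0, 0, 0, 0, 0, 0, 0, 0, 0],
)

```text
time_s: 1.65
position: [0.5695, 0.0172, 0.3024]
tcp_rot: [[-0.492, 0.871, -0.0], [0.871, 0.492, 0.0], [0.0, -0.0, -1.0]]
force: [0.5, 0.5, -0.4]
opening: 0.997
grasp_force: 0.0
```

```bash
python3 - <<'E'
from h import *
s=read_state(); print(s['time_s'],s['position'],np.degrees(np.arctan2(s['tcp_rot'][1,0],s['tcp_rot'][0,0])))
d=snap('wrist','w1'); print(np.round(np.linalg.inv(d['camera_from_world'])[:3,3],3))
g=np.clip(d['color'].astype(float)*1.5,0,255).astype('uint8')
cv2.imwrite('pics/w1b.png',cv2.resize(g,(768,576),interpolation=cv2.INTER_CUBIC))
E
```

```text
1.65 [0.5695026  0.01717138 0.30235121] 119.48157918746391
[0.531 0.084 0.465]
```

View pics/w1b.png

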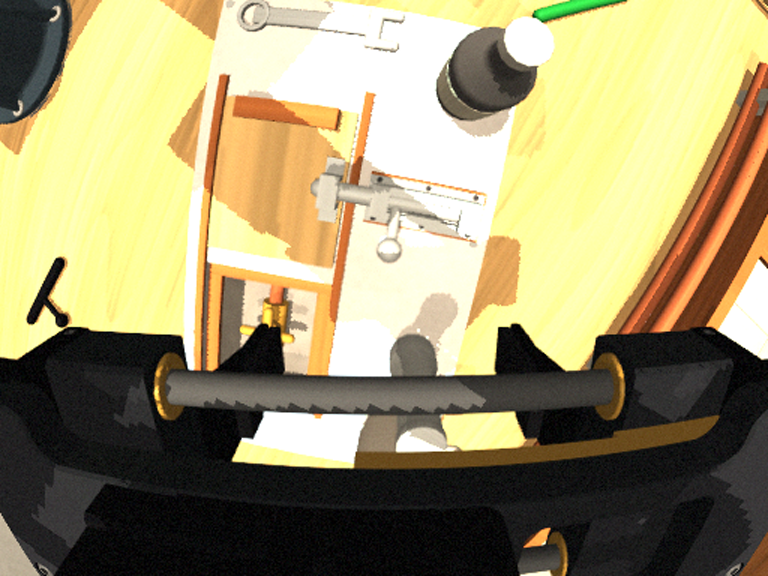

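The wrist view shows the silver knob at (389,250) in the enlarged picture, its stem leaning to -y in the front notch. The batten's outer edge runs from (236,96) to (341,107), and the runner ends are at (225,75) and (371,93).

```bash
python3 - <<'E'
from h import *
a=ld('scene0');b=ld('top0');w=ld('w1')
Wp=lambda x,y:((x+.5)/1.5-.5,(y+.5)/1.5-.5)
rw=lambda x,y:ray(w,*Wp(x,y),True)
pr=lambda n,p:print(n,np.round(p[0]*1000,1),'gap',round(p[1]*1000,1))
pr('knob w-top',tri(rw(389,250),ray(b,*B(347,202))))
pr('knob w-scene',tri(rw(389,250),ray(a,*A(160,153))))
pr('b-x',tri(rw(236,96),ray(b,*B(258,468)))); pr('b+x',tri(rw(341,107),ray(b,*B(222,336))))
P=[]
for n,x,y,z,m in(('knob',389,250,.120,(52,50)),('b-x',236,96,.095,(-100,155)),('b+x',341,107,.095,(-10,155)),('r+x',371,93,.076,(12,175)),('r-x',225,75,.076,(-122,175))):
    p=onz(w,*Wp(x,y),z,True)*1000; print(n,np.round(p)); P.append((p[:2],m))
C=np.array([p for p,_ in P]);M=np.array([m for _,m in P],float)
mc,Mc=C.mean(0),M.mean(0)
U,S,V=np.linalg.svd((M-Mc).T@(C-mc)); R=(U@np.diag([1,np.linalg.det(U@V)])@V).T
t=mc-R@Mc; print('yaw',np.degrees(np.arctan2(R[1,0],R[0,0])),'t',t,np.round(M@R.T+t-C,1).tolist())
E
```

```text
knob w-top [568.2  18.2 124.8] gap 1.1
knob w-scene [568.6  17.3 117.7] gap 0.2
b-x [392.2  67.4  96.4] gap 0.4
b+x [478.7  97.2 102.5] gap 2.2
knob [568.  18. 120.]
b-x [392.  67.  95.]
b+x [478.  99.  95.]
r+x [491. 122.  76.]
r-x [365.  79.  76.]
yaw 18.939966833496037 t [536.66914803 -46.45769671] [[1.2, 0.0], [0.1, 0.6], [-0.7, -1.7], [-0.2, 0.5], [-0.5, 0.5]]
```

jog_arm(
  delta_pos=[
    [-0.1, 0.1, -6],
    [-0.1, 0.1, -12],
    [-0.1, 0.1, -16],
    [-0.1, 0.1, -18],
    [-0.1, 0.1, -19.3],
    [-0.1, 0.1, -19.3],
    [-0.1, 0.1, -19.3],
    [-0.1, 0.1, -19.3],
    [-0.1, 0.1, -19.3],
    [-0.1, 0.1, -19.3],
  ],
  turn=[0, 0, 0, 0, 0, 0, 0, 0, 0, 0],
  grip=[0.3, 0.4, 0.4, 0.4, 0.4, 0.7, 1, 1, 1, 1],
)

```text
time_s: 2.95
position: [0.5683, 0.0199, 0.1101]
tcp_rot: [[-0.493, 0.87, 0.001], [0.87, 0.493, -0.001], [-0.001, 0.001, -1.0]]
force: [-0.2, 0.1, 0.6]
opening: 0.205
grasp_force: 30.0
```

jog_arm(
  delta_pos=[
    [0, 0, 0],
    [0, 0, 0],
    [0, -0.1, -0.6],
    [0, -0.1, -0.6],
    [0, -0.1, -0.6],
    [0, -0.1, -0.6],
    [0, -0.1, -0.6],
    [0, -0.1, -0.6],
  ],
  turn=[0, 0, 0, 0, 0, 0, 0, 0],
  grip=[0.6, 0.6, 0.6, 0.6, 0.8, 1, 1, 1],
)

```text
time_s: 3.95
position: [0.568, 0.0192, 0.1037]
tcp_rot: [[-0.493, 0.87, 0.0], [0.87, 0.493, 0.0], [-0.0, 0.0, -1.0]]
force: [0.6, -0.3, -0.8]
opening: 0.205
grasp_force: 30.0
```

jog_arm(
  delta_pos=[
    [-0.15, 0.43, 0.45],
    [-0.3, 0.86, 0.84],
    [-0.47, 1.36, 1.15],
    [-0.65, 1.87, 1.39],
    [-0.8, 2.3, 1.53],
    [-0.95, 2.75, 1.63],
    [-1.1, 3.2, 1.66],
    [-1.26, 3.66, 1.66],
    [-1.26, 3.66, 1.66],
  ],
  turn=[0, 0, 0, 0, 0, 0, 0, 0, 0],
  grip=[1, 1, 1, 1, 1, 1, 1, 1, 1],
)

```text
time_s: 5.08
position: [0.5556, 0.0566, 0.1206]
tcp_rot: [[-0.493, 0.87, 0.001], [0.87, 0.493, 0.001], [0.0, 0.001, -1.0]]
force: [0.9, -1.9, 5.3]
opening: 0.206
grasp_force: 30.0
```

jog_arm(
  delta_pos=[
    [0.6, 0.2, 0],
    [1.2, 0.41, 0],
    [1.8, 0.62, 0],
    [2.4, 0.83, 0],
    [3.0, 1.04, 0],
    [3.6, 1.24, 0],
    [4.0, 1.38, 0],
    [4.35, 1.5, 0],
    [4.35, 1.5, 0],
  ],
  turn=[0, 0, 0, 0, 0, 0, 0, 0, 0],
  grip=[1, 1, 1, 1, 1, 1, 1, 1, 1],
)

```text
time_s: 6.2
position: [0.5982, 0.0713, 0.1206]
tcp_rot: [[-0.493, 0.87, -0.001], [0.87, 0.493, 0.0], [0.001, -0.001, -1.0]]
force: [0.2, -1.4, 6.2]
opening: 0.21
grasp_force: 30.0
```

jog_arm(
  delta_pos=[
    [0.16, -0.46, 0],
    [0.31, -0.91, -0.03],
    [0.46, -1.36, -0.13],
    [0.61, -1.79, -0.27],
    [0.61, -1.79, -0.27],
  ],
  turn=[0, 0, 0, 0, 0],
  grip=[1, 1, 1, 1, 1],
)

```text
time_s: 6.82
position: [0.6047, 0.0528, 0.1171]
tcp_rot: [[-0.492, 0.87, -0.001], [0.87, 0.492, 0.0], [0.001, -0.001, -1.0]]
force: [-0.0, 0.2, 2.4]
opening: 0.206
grasp_force: 30.0
```

jog_arm(
  delta_pos=[
    [0.18, -0.51, -0.24],
    [0.35, -1.01, -0.55],
    [0.5, -1.44, -0.94],
    [0.65, -1.87, -1.36],
    [0.65, -1.87, -1.36],
    [0.65, -1.87, -1.36],
    [0.65, -1.87, -1.36],
  ],
  turn=[0, 0, 0, 0, 0, 0, 0],
  grip=[1, 1, 1, 1, 1, 0.7, 0.6],
)

```text
time_s: 7.7
position: [0.6117, 0.0338, 0.1039]
tcp_rot: [[-0.493, 0.87, 0.001], [0.87, 0.493, -0.001], [-0.001, 0.0, -1.0]]
force: [-0.5, -0.2, 1.1]
opening: 0.335
grasp_force: 0.0
```

jog_arm(
  delta_pos=[
    [0, 0, 2],
    [0, 0, 6],
    [0, 0, 12],
    [0, 0, 17],
    [-2, -2, 17],
    [-3, -5, 17],
    [-3, -5, 17],
    [-3, -5, 17],
  ],
  turn=[0, 0, 0, 0, 0, 0, 0, 0],
  grip=[0.5, 0.5, 0.5, 0.5, 0.5, 0.5, 0.5, 0.5],
)

```text
time_s: 8.7
position: [0.5816, -0.0157, 0.274]
tcp_rot: [[-0.492, 0.87, 0.001], [0.87, 0.492, 0.0], [-0.0, 0.001, -1.0]]
force: [0.4, -0.2, 0.6]
opening: 0.497
grasp_force: 0.0
```

```bash
python3 - <<'E'
from h import *
d=snap('wrist','w2')
g=np.clip(d['color'].astype(float)*1.3,0,255).astype('uint8')[:250,80:420]
cv2.imwrite('pics/w2b.png',cv2.resize(g,None,fx=2,fy=2,interpolation=cv2.INTER_CUBIC))
E
```

```text
(no output)
```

View pics/w2b.png

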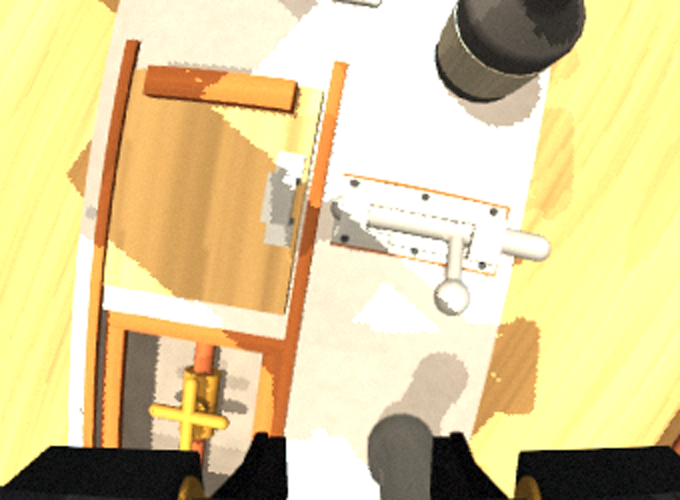

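The picture shows the bolt drawn clear of the staple, with the knob at (452,296) lying over in the rear notch. The cover has not moved. I'll check the knob position and the batten numbers.

```bash
python3 - <<'E'
from h import *
d=ld('w2'); c=np.cos(np.radians(19));s=np.sin(np.radians(19));t=np.array([.5367,-.0465])
F=lambda p:np.round(np.array([[c,s],[-s,c]])@(p[:2]-t)*1000,1)
for n,x,y,z in(('knob',452,296,.12),('b-x',149,67,.095),('b+x',298,81,.095),('nose',335,208,.092)): 
  p=onz(d,(x+.5)/2-.5+80,(y+.5)/2-.5,z,True); print(n,np.round(p*1000),F(p))
W=lambda x,y:np.round((np.array([[c,-s],[s,c]])@[x/1000,y/1000]+t)*1000,1)
print('pre',W(-55,178),'end',W(-55,5))
E
```

```text
knob [611.  33. 120.] [96.5 51.3]
b-x [392.  67.  95.] [-99.7 154.2]
b+x [478.  97.  95.] [ -9.2 155.2]
nose [532.  43.  92.] [24.9 85.6]
pre [426.7 103.9] end [483.1 -59.7]
```

jog_arm(
  delta_pos=[
    [-5, 4, 0],
    [-10, 8, 0],
    [-15.4, 12, 0],
    [-15.4, 12, 0],
    [-15.4, 12, -5],
    [-15.4, 12, -10],
    [-15.4, 12, -14],
    [-15.4, 12, -17],
    [-15.4, 12, -19],
    [-15.4, 12, -19.7],
    [-15.4, 12, -19.7],
    [-15.4, 12, -19.7],
  ],
  turn=[-5, -10.5, -10.5, -10.5, -10.5, -10.5, -10.5, -10.5, -10.5, -10.5, -10.5, -10.5],
  grip=[0.43, 0.43, 0.43, 0.43, 0.43, 0.43, 0.43, 0.43, 0.43, 0.43, 0.43, 0.43],
)

```text
time_s: 10.25
position: [0.4284, 0.1042, 0.0775]
tcp_rot: [[-0.326, 0.945, 0.002], [0.945, 0.326, -0.0], [-0.001, 0.002, -1.0]]
force: [-0.8, -0.6, -1.0]
opening: 0.569
grasp_force: 0.0
```

jog_arm(
  delta_pos=[
    [0.26, -0.76, 0],
    [0.42, -1.23, 0],
    [0.65, -1.89, 0],
    [0.98, -2.84, 0],
    [1.3, -3.78, 0],
    [1.63, -4.73, 0],
    [1.95, -5.67, 0],
    [2.28, -6.62, 0],
    [2.6, -7.56, 0],
    [2.93, -8.51, 0],
    [3.26, -9.46, 0],
  ],
  turn=[0, 0, 0, 0, 0, 0, 0, 0, 0, 0, 0],
  grip=[0.43, 0.43, 0.43, 0.43, 0.43, 0.43, 0.43, 0.43, 0.43, 0.43, 0.43],
)

```text
time_s: 11.62
position: [0.4602, 0.0089, 0.0768]
tcp_rot: [[-0.326, 0.945, -0.0], [0.945, 0.326, -0.0], [0.0, -0.0, -1.0]]
force: [-0.7, 1.4, 1.2]
opening: 0.567
grasp_force: 0.9
```

jog_arm(
  delta_pos=[
    [0.33, -0.95, 0],
    [0.65, -1.89, 0],
    [0.98, -2.84, 0],
    [1.3, -3.78, 0],
    [1.63, -4.73, 0],
    [1.95, -5.67, 0],
    [2.12, -6.15, 0],
    [2.21, -6.43, 0],
    [2.21, -6.43, 0],
  ],
  turn=[0, 0, 0, 0, 0, 0, 0, 0, 0],
  grip=[0.43, 0.43, 0.43, 0.43, 0.43, 0.43, 0.43, 0.43, 0.43],
)

```text
time_s: 12.75
position: [0.4823, -0.0549, 0.0769]
tcp_rot: [[-0.326, 0.945, 0.0], [0.945, 0.326, -0.0], [-0.0, 0.0, -1.0]]
force: [0.3, 0.4, 0.5]
opening: 0.569
grasp_force: 0.0
```

```bash
python3 - <<'E'
from h import *
snap('top','t3');snap('wrist','w3');d=snap('scene','s3')
g=np.clip(d['color'].astype(float)*1.5,0,255).astype('uint8')[130:270,90:290]
cv2.imwrite('pics/s3b.png',cv2.resize(g,None,fx=4,fy=4,interpolation=cv2.INTER_CUBIC))
E
```

```text
(no output)
```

View pics/s3b.png

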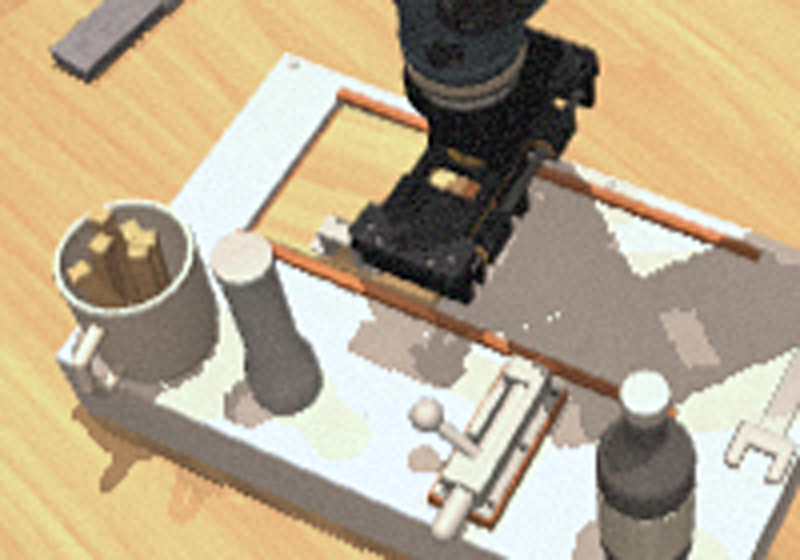

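The picture shows the cover nearly in the rebate, the torch and mug standing, and the bolt still parked with its knob at (430,413). I'll push the last few mm.

jog_arm(
  delta_pos=[
    [0.07, -0.19, 0],
    [0.13, -0.38, 0],
    [0.2, -0.57, 0],
    [0.2, -0.57, 0],
  ],
  turn=[0, 0, 0, 0],
  grip=[0.43, 0.43, 0.43, 0.43],
)

```text
time_s: 13.4
position: [0.4841, -0.0606, 0.0769]
tcp_rot: [[-0.326, 0.945, -0.0], [0.945, 0.326, -0.0], [-0.0, -0.0, -1.0]]
force: [-1.6, 0.9, -0.3]
opening: 0.573
grasp_force: 0.4
```

Now I'll back off, rise and look.

jog_arm(
  delta_pos=[
    [-0.65, 1.89, 0],
    [-1.6, 4.7, 0],
    [-1.6, 4.7, 6],
    [-1.6, 4.7, 12],
    [-1.6, 4.7, 18],
    [-1.6, 4.7, 20],
    [-1.6, 4.7, 20],
  ],
  turn=[0, 0, 0, 0, 0, 0, 0],
  grip=[0.43, 0.43, 0.43, 0.43, 0.43, 0.43, 0.43],
)

```text
time_s: 14.28
position: [0.4685, -0.0127, 0.2783]
tcp_rot: [[-0.327, 0.945, 0.004], [0.945, 0.327, -0.001], [-0.002, 0.004, -1.0]]
force: [-0.5, -0.8, 0.2]
opening: 0.569
grasp_force: 0.0
```

```bash
python3 - <<'E'
from h import *
snap('wrist','w4');d=snap('top','t4');e=snap('scene','s4')
f=lambda g,x,y,k:cv2.resize(np.clip(g.astype(float)*1.5,0,255).astype('uint8')[y:y+140,x:x+100],None,fx=k,fy=k,interpolation=cv2.INTER_CUBIC)
cv2.imwrite('pics/t4b.png',np.hstack([f(d['color'],280,85,4),f(e['color'],130,130,4)]))
E
```

```text
(no output)
```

View pics/t4b.png

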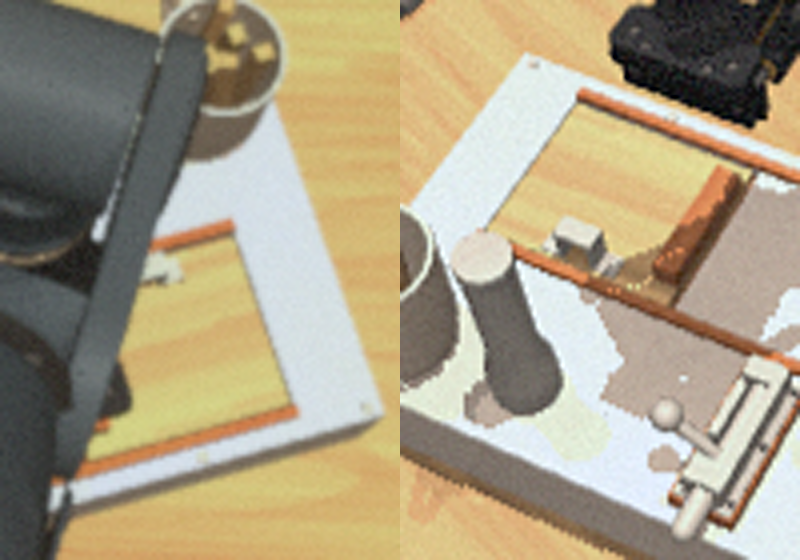

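```bash
python3 - <<'E'
from h import *
d=ld('w4');e=ld('s4')
f=lambda g:np.clip(g.astype(float)*1.5,0,255).astype('uint8')
l=cv2.resize(f(d['color'])[60:280,100:360],(473,400),interpolation=cv2.INTER_CUBIC)
r=cv2.resize(f(e['color'])[155:215,285-20-10-60:325-60],None,fx=4.6,fy=4.6,interpolation=cv2.INTER_CUBIC)
print(l.shape,r.shape); r=r[:,:325]; c=np.zeros((400,800,3),'uint8'); c[:,:473]=l; c[:r.shape[0],473:473+r.shape[1]]=r; cv2.imwrite('pics/c4.png',c)
E
```

```text
(400, 473, 3) (276, 322, 3)
```

View pics/c4.png

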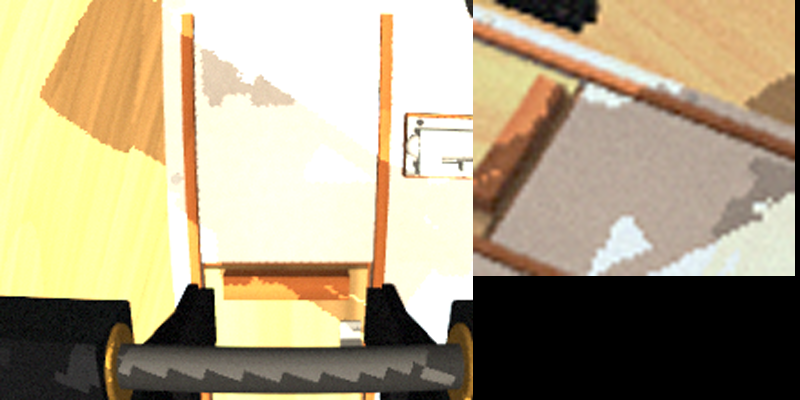

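```bash
python3 - <<'E'
from h import *
d=ld('w4');e=ld('s4');k=400/220
c=np.cos(np.radians(19));s=np.sin(np.radians(19));t=np.array([.5367,-.0465])
F=lambda p:np.round(np.array([[c,s],[-s,c]])@(p[:2]-t)*1000,1)
L=lambda x,y:ray(d,(x+.5)/k-.5+100,(y+.5)/k-.5+60,True)
p,g=tri(L(225,276),ray(e,(95.5)/4.6-.5+195,(88.5)/4.6-.5+155)); print('batten -x outer top',F(p),p[2],g)
for n,x,y,z in(('dark line',290,264,.070),('batten top edge if flush',290,276,.086),('if raised',290,276,.095),('batten inner top edge, flush',290,300,.086)):
  o,w=L(x,y);q=o+w*(z-o[2])/w[2];print(n,F(q))
E
```

```text
batten -x outer top [-99.3  -5.7] 0.08503879677087492 0.0028742372935590273
dark line [-53.3  -3.5]
batten top edge if flush [-53.3  -6.7]
if raised [-53.3  -3.2]
batten inner top edge, flush [-53.3 -25.2]
```

The batten's top outer edge triangulates to z = 85 mm at y ≈ -6, against 86 mm expected if flush, so the cover is down in the rebate.

```bash
python3 -c "
from rig import *
print(hand_in())"
```

```text
the job is handed in; nothing more can be done
None
```

The job is handed in: the bolt is drawn and parked in the rear notch and the cover lies flush in the rebate; nothing on the boxing was seen to move, though I did not re-measure the bottle or spanner (about 14 s used).

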